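Draw the stop block off the bent spindle

TASK

Slide the aluminium stop block off the open end of the spindle on the grey stand and set it down standing on its foot in the steel tray, without dropping it. The spindle is bent partway along, so follow it by feel and do not force the block or lean on the spindle; leave the paint pot, the dish, the brush and the brain model where they are.

Things in the scene. Friction and masses are not known exactly. Their poses are not given: they have to be found in the camera images.
- block: Bright aluminium stop block, 20 mm long (its x, along the spindle) x 40 mm wide (its y) x 48 mm tall (its z), 80 to 170 g. Origin at the centre of its underside (foot). A through bore of 20 mm diameter runs along x, its centre 30 mm above the foot. It hangs loosely on the spindle (2 mm play all round), its direction only roughly the spindle's; its two flat sides, 40 mm apart, are free to grip from above.
- stand: Fixed grey stand: foot 90 x 90 x 12 mm, column 40 x 40 mm up to 145 mm; origin at the centre of the foot's underside. A 16 mm steel spindle leaves the column along the stand's -x, 120 mm high: a 28 mm boss to x = -30 mm, then straight to the bend. The block starts with its centre at x = -48 to -62 mm. Block or gripper must press on stand and spindle with less than 20 N.
- spindle_bend (a point): Point on the spindle's axis at stand x = -80 mm, 120 mm high, where it is bent by 0.15 rad in an unknown direction: to either side, up, down or between (different each time, not measured). From here it runs straight for 78 mm to its open end, at stand x = -157 mm, some 12 mm off the straight line. The axes of this point are the stand's, not those of the bent part.
- tray: Fixed shallow steel tray, 120 mm (x) x 160 mm (y), rim 18 mm high, walls and floor 3 mm thick, open at the top; origin at the centre of its underside.
- pot: Small blue paint pot, 57 mm wide, 55 mm tall, a bystander; origin at the centre of its underside.
- dish: Shallow paint dish, 69 mm wide, 25 mm tall, a bystander; origin at the centre of its underside.
- brush: Brown paint brush lying flat, 210 mm long along its y, a bystander; origin at its middle.
- model: Model of half a brain, 114 x 160 x 66 mm, a bystander; origin at the centre of its underside.

How it is judged:
By the outcome, as a careful person would: the job done as asked, in the order asked, and still so for the second after the job is handed in, with the robot touching nothing.
It also fails if it takes over 67 s, if anything falls off the work surface, if the arm or the gripper's body presses on something with over 40 N, if the wrist force passes 120 N, or if a joint passes its speed limit or range.

ROBOT

A 6-joint arm with a two-finger parallel gripper is mounted at the origin on a cart in front of the work surface, level with it; the furniture and walls round the work are solid. World frame = base frame: x ahead of the robot, y to its left, z up, the work surface at z = 0. Lengths are in m, angles in degrees, forces in N, time in s.
With the tool pointing down it reaches from about 0.375 to 0.75 m from the base axis. Payload 9 kg.
Tool frame: the origin (TCP) lies on the mounting face of the last link; the fingertips stand 173 mm ahead of it and the grasp point (between the pads) lies 155 mm ahead of it; z points along the fingers, y is the line along which they close (so a half turn about z gives the same grasp; the last joint's range is limited). The gripper opens to 85 mm and grips with 20 to 120 N. Pads are 22 mm wide; open, the fingers measure 114 mm over their backs; the gripper's body (76 mm by 85 mm) begins 54 mm behind the grasp point. The pads swing forward as they close: fully open they stand 13 mm farther back than shut.
Start: joints at [-87.703, 5.964, 5.575, 89.605, 0, 77.527], TCP at [0.153, -0.58, 0.405] pointing down, gripper open.
Joint ranges: [-171.21, 171.21], [-48.23, 106.86], [-62.78, 66.21], [-105.2, 120.99], [-86.42, 89.51], [-180, 180]. Speed limits (degrees/s): [127.2, 127.2, 147.25, 180, 180, 180].

INTERFACE

Orientations are given as [roll, pitch, yaw] about the fixed x, y, z axes, in that order (R = Rz(yaw) Ry(pitch) Rx(roll)).
In Python, from plant import bot gives the robot as it stands.
- The arm moves only by the tool jog_arm, never from a script. Its argument "commands" is text: rows parted by semicolons, each of 5 numbers parted by spaces: the shift along the tool's x, y, z in cm, then the turn about the tool's z in rad, then the closure in counts, from 0 (fully open) to 255 (shut). In form: dx dy dz twist claw; .... A call has exactly 8 rows; each row is the pose to reach, as a shift and turn from the pose commanded when the call began, along the tool's axes at that moment; what a row does not reach only later rows make up. A row lasts 1/10 s, in which the tool goes at most 50 mm and 8.59 degrees, less where a joint would pass 70% of its speed; a pose out of reach is approached as far as the arm can. A call with a gripper value outside its range is refused whole. The fingers move at their own pace and stop on an object; "newtons" is the grip in N (left out, the last holds). Time passes only in rows, so rows that repeat a pose let the fingers close, or fill a call up. It gives the time, the measured TCP pose, the force, the opening and the grip force at its end, in the units of the state.
- bot.sense(): the state, without advancing time (a new reading comes with each control period).
- bot.capture(name): name is "side" or "top"; returns a dict with "img" (384x512x3 uint8, red, green, blue), "range_z" (384x512 float32, m along the optical axis (not along the pixel's ray), 0 where there is no reading), "fx", "fy", "cx", "cy" (pixels), "dist" ([k1, k2, p1, p2, k3] as OpenCV has them; the pictures are not rectified), "rvec" (rotation vector, rad) and "tvec" (3), from world to camera coordinates, as OpenCV has them. Camera axes: x right, y down, z forward; pixel columns grow to the right and rows downward; lengths in m; the calibration is good to about 2 mm. A picture is of the moment at which its call begins.
- bot.finish_job(): hands the job in; it is judged then, once.
The state is a dict: "time_s": time; "joints": joint angles; "qd": joint speeds; "joint_efforts": joint torques, N m; "tcp_pos": TCP position; "tcp_rot": TCP orientation; "force": force on the tool from outside, world axes, zero at the start; "torque": the same for the moment, N m; "gripper_width": finger opening in m; "grasp_force": force on a finger pad.
Only numpy, scipy, OpenCV 4.12 (cv2) and the standard library are available. Lean on these libraries where they do the work, as an engineer would, in place of code of your own. Each camera call takes 0.05 s, during which the arm holds its last target. There are 200 camera calls.

## Working session

There is one attempt and no reset: what is moved stays moved. The work goes in short steps, Python scripts to look and compute and a tool call to move; the robot and the scene stay as the last step left them, time stands still between calls to the robot, and variables do not carry over. Pictures are saved under pics/ and viewed, at most 10 in all, crops included, and the job is handed in when it is done.

Besides the shell and the picture viewer there is one more tool, called after "Call:" as name(argument=value, ...) on one line, values as JSON. jog_arm: Moves the arm, as the interface text tells. Its arguments: {"type":"object","properties":{"commands":{"type":"string"},"newtons":{"type":"number"}},"required":["commands"]}

```bash
mkdir -p pics; cat > h.py <<'E'
import numpy as np, cv2
from plant import bot
def cap(n):
    c=bot.capture(n); np.savez(f'{n}.npz',**c); return c
def load(n): return dict(np.load(f'{n}.npz'))
def cloud(c):
    K=np.array([[c['fx'],0,c['cx']],[0,c['fy'],c['cy']],[0,0,1]],float)
    h,w=c['range_z'].shape
    u,v=np.meshgrid(np.arange(w),np.arange(h))
    p=cv2.undistortPoints(np.stack([u,v],-1).reshape(-1,1,2).astype(float),K,c['dist']).reshape(h,w,2)
    z=c['range_z'].astype(float)
    P=np.dstack([p*z[...,None],z])
    R=cv2.Rodrigues(c['rvec'])[0]
    W=(P-c['tvec'].reshape(3))@R
    W[z==0]=np.nan
    return W
E
python3 - <<'E'
from h import *
for n in('side','top'):
    c=cap(n); cv2.imwrite(f'pics/{n}0.png',cv2.resize(c['img'][...,::-1],(768,576)))
    R=cv2.Rodrigues(c['rvec'])[0]; print(n,-R.T@c['tvec'].reshape(3),R[2],c['fx'])
print(bot.sense())
E
```

```text
side [0.24409737 0.82083413 0.68876147] [ 0.22618535 -0.77760974 -0.58665431] 412.2249144224738
top [0.29396588 0.0637797  1.52530412] [ 0.11560638 -0.00629738 -0.99327514] 472.3550308478054
{'time_s': 0.1, 'joints': array([-8.77018544e+01,  5.99608428e+00,  5.53277740e+00,  8.96064725e+01,
       -6.69125988e-04,  7.75258731e+01]), 'qd': array([ 0.10549464, -0.10193304,  0.1083666 ,  0.07654131,  0.06401767,
        0.06357776]), 'joint_efforts': array([ 7.52072636e-03, -5.58207893e+01,  5.04720104e+01,  1.31461848e-02,
       -2.25541517e-04,  1.07543977e-05]), 'tcp_pos': array([ 0.15298193, -0.58006781,  0.40400303]), 'tcp_rot': array([-1.79931723e+02, -1.44189210e-02,  1.47722642e+01]), 'force': array([0.03636566, 0.0086257 , 0.27379356]), 'torque': array([ 0.02401671, -0.0678986 , -0.04528668]), 'grasp_force': 0.0, 'gripper_width': 0.08542811421803072}
```

View pics/side0.png

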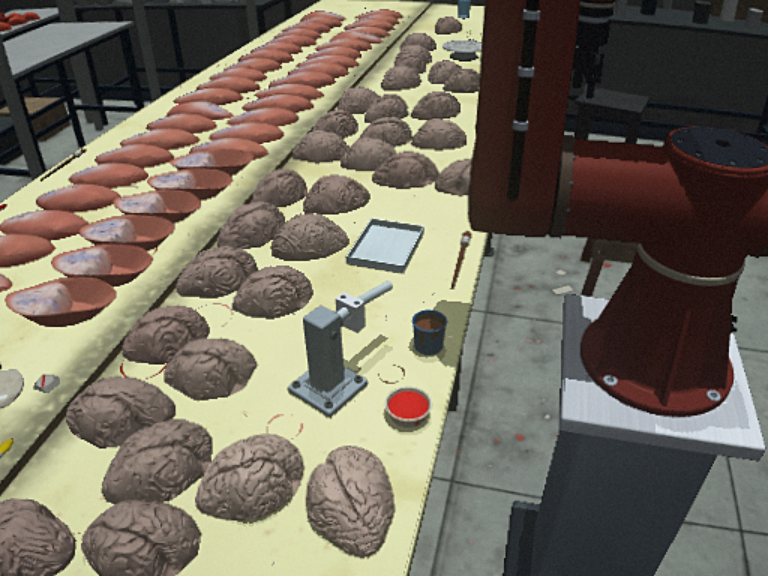

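View pics/top0.png

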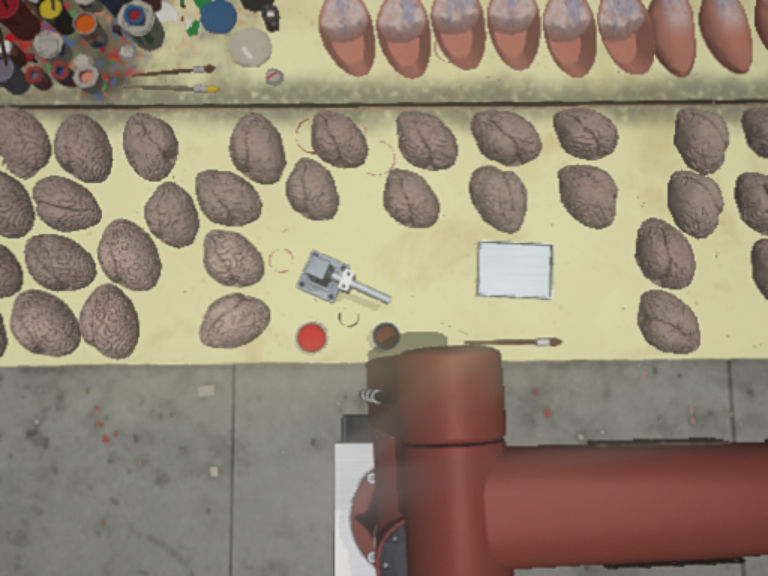

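The top view shows the stand at (322,272), the block at (346,280), the spindle end at about (388,299) and the tray at (515,270). The side view shows the block at (350,312), with the spindle's free end at (388,288). Next I'll measure with the depth data.

```bash
python3 - <<'E'
from h import *
T=load('top');S=load('side');WT=cloud(T);WS=cloud(S)
# tray rim
def box(W,u0,u1,v0,v1): return W[v0:v1,u0:u1].reshape(-1,3)
P=box(WT,310,375,155,205);z=P[:,2];print('tray',np.nanpercentile(z,[1,20,50,80,99]))
r=P[(z>.011)&(z<.03)]
print(cv2.minAreaRect(r[:,:2].astype(np.float32)),len(r))
# column top
for nm,W,b in(('top',WT,(190,265,160,210)),('side',WS,(185,270,180,285))):
    P=box(W,*b);z=P[:,2]
    c=P[(z>.138)&(z<.155)];print(nm,'col',len(c),c.mean(0) if len(c) else '',cv2.minAreaRect(c[:,:2].astype(np.float32)) if len(c)>3 else '')
    f=P[(z>.007)&(z<.018)];print('foot',len(f),cv2.minAreaRect(f[:,:2].astype(np.float32)))
    np.save(nm+'P.npy',P[z>.06])
a=T['img'][150:215,185:275,::-1];b=S['img'][180:285,185:275,::-1]
a=cv2.resize(a,None,fx=8,fy=8,interpolation=cv2.INTER_CUBIC);b=cv2.resize(b,None,fx=5.6,fy=5.6,interpolation=cv2.INTER_CUBIC)
cv2.imwrite('pics/a.png',a);cv2.imwrite('pics/b.png',b[:590])
E
```

```text
tray [-0.00691057 -0.0010173   0.00235189  0.00612336  0.02132328]
((0.524615466594696, -0.2349959909915924), (0.16456688940525055, 0.13938505947589874), 86.71519470214844) 228
top col 211 [0.4990566  0.17326769 0.1436807 ] ((0.4934714734554291, 0.15872368216514587), (0.0911298617720604, 0.040478359907865524), 66.10888671875)
foot 373 ((0.501678466796875, 0.14760614931583405), (0.1580696702003479, 0.22605179250240326), 0.6641703248023987)
side col 253 [0.50285196 0.18789763 0.14344768] ((0.49663281440734863, 0.16620738804340363), (0.08161696046590805, 0.040445830672979355), 68.50752258300781)
foot 963 ((0.5241125822067261, 0.07268752157688141), (0.2195303738117218, 0.39398130774497986), 13.800376892089844)
```

View pics/a.png

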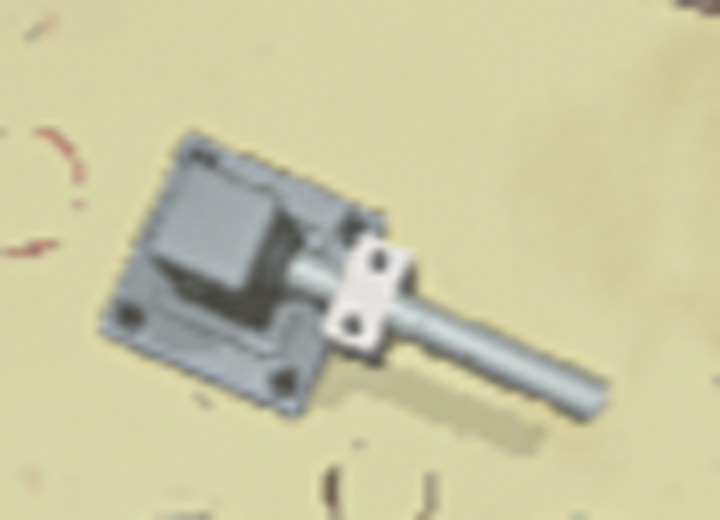

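View pics/b.png

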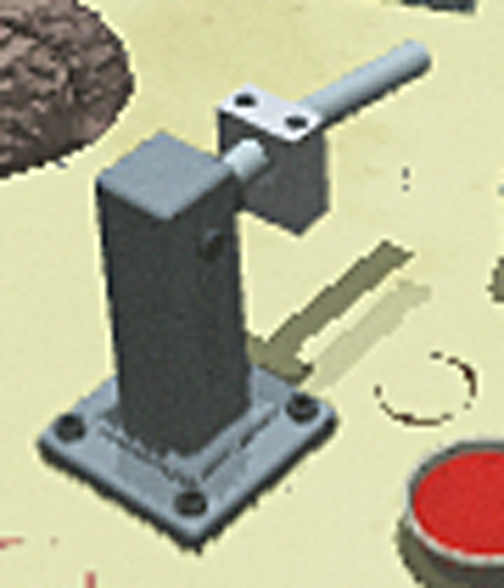

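```bash
cat >> h.py <<'E'
def ray(c,u,v,z):
    K=np.array([[c['fx'],0,c['cx']],[0,c['fy'],c['cy']],[0,0,1]],float)
    p=cv2.undistortPoints(np.array([[[u,v]]],float),K,c['dist']).ravel()
    R=cv2.Rodrigues(c['rvec'])[0]; o=-R.T@c['tvec'].reshape(3); d=R.T@np.array([p[0],p[1],1])
    return o+d*(z-o[2])/d[2]
def proj(c,P):
    K=np.array([[c['fx'],0,c['cx']],[0,c['fy'],c['cy']],[0,0,1]],float)
    return cv2.projectPoints(np.asarray(P,float).reshape(-1,1,3),c['rvec'],c['tvec'],K,c['dist'])[0].reshape(-1,2)
E
python3 - <<'E'
from h import *
T=load('top');S=load('side')
t=lambda x,y,z:ray(T,185+(x+.5)/8-.5,150+(y+.5)/8-.5,z)
s=lambda x,y,z:ray(S,185+(x+.5)/5.6-.5,180+(y+.5)/5.6-.5,z)
np.set_printoptions(precision=4,suppress=True)
def rect(n,Q):
    Q=np.array(Q); (c,wh,a)=cv2.minAreaRect(Q[:,:2].astype(np.float32)); print(n,Q[:,:2].mean(0),c,wh,a)
rect('colT',[t(*p,.145) for p in((190,165),(278,205),(240,290),(153,252))])
rect('footT',[t(*p,.012) for p in((192,130),(383,212),(298,416),(102,330))])
rect('blkT',[t(*p,.136) for p in((362,233),(412,255),(375,352),(325,335))])
rect('colS',[s(*p,.145) for p in((98,182),(163,133),(238,172),(165,220))])
rect('blkS',[s(*p,.136) for p in((218,106),(250,84),(325,113),(300,138))])
rect('footS',[s(*p,.012) for p in((38,440),(200,548),(335,424),(205,330))])
rect('trayT',[ray(T,(x+.5)/1.5-.5,(y+.5)/1.5-.5,.018) for x,y in((479,241),(552,243),(551,299),(477,296))])
rect('trayS',[ray(S,(x+.5)/1.5-.5,(y+.5)/1.5-.5,.018) for x,y in((373,220),(424,232),(403,271),(347,263))])
for z in(.11,.12,.132): print('tip',z,t(592,395,z),s(416,57,z))
for n in('top','side'):
    P=np.load(n+'P.npy')
    o=np.array([.5,.172]); # rough
    P=P[(P[:,1]<.115)&(P[:,1]>.0)&(P[:,2]>.09)]
    for y in np.arange(.03,.115,.01):
        q=P[abs(P[:,1]-y)<.005]
        if len(q): print(n,round(y,3),len(q),q.mean(0),'zmax',np.percentile(q[:,2],[50,85]))
E
```

```text
colT [0.5019 0.1799] (0.5021447539329529, 0.18002980947494507) (0.036025673151016235, 0.03508041054010391) 65.8600845336914
footT [0.5041 0.1796] (0.5037412047386169, 0.179153710603714) (0.08654501289129257, 0.08957179635763168) 66.14407348632812
blkT [0.4782 0.1238] (0.4785090386867523, 0.12356677651405334) (0.020281463861465454, 0.040474336594343185) 70.08860778808594
colS [0.5025 0.1877] (0.5023376941680908, 0.18789523839950562) (0.03768499940633774, 0.03905658423900604) 65.47315979003906
blkS [0.4789 0.1274] (0.47928959131240845, 0.1271926760673523) (0.018722793087363243, 0.03963227570056915) 71.85671997070312
footS [0.4995 0.19  ] (0.49796998500823975, 0.1926412582397461) (0.09251026064157486, 0.09195005148649216) 60.05311965942383
trayT [ 0.5129 -0.2335] (0.5134225487709045, -0.2333081215620041) (0.15901057422161102, 0.12171939760446548) 87.22489166259766
trayS [ 0.5086 -0.2112] (0.5069788694381714, -0.21590089797973633) (0.17368198931217194, 0.118292897939682) 88.08251190185547
tip 0.11 [0.4426 0.0409 0.11  ] [0.4411 0.0445 0.11  ]
tip 0.12 [0.4415 0.0411 0.12  ] [0.4377 0.057
[... 266 characters left out ...]
8] zmax [0.1212 0.1257]
top 0.08 24 [0.4579 0.08   0.1223] zmax [0.1228 0.1251]
top 0.09 17 [0.4624 0.0905 0.1236] zmax [0.1239 0.1263]
top 0.1 17 [0.4664 0.0995 0.1248] zmax [0.1241 0.1286]
top 0.11 34 [0.4765 0.1106 0.1262] zmax [0.1262 0.1337]
side 0.04 4 [0.44   0.0429 0.1143] zmax [0.1155 0.1165]
side 0.05 22 [0.4409 0.0494 0.1133] zmax [0.1139 0.1169]
side 0.06 23 [0.4449 0.0602 0.1148] zmax [0.1154 0.1183]
side 0.07 22 [0.4493 0.0703 0.1165] zmax [0.1167 0.1203]
side 0.08 21 [0.4536 0.0806 0.1181] zmax [0.1185 0.122 ]
side 0.09 23 [0.4583 0.0898 0.1196] zmax [0.1202 0.124 ]
side 0.1 24 [0.4627 0.1002 0.1221] zmax [0.1233 0.1252]
side 0.11 15 [0.4721 0.109  0.1264] zmax [0.1262 0.1322]
```

The depth data show the bend pointing almost straight down, at a slope of about 0.15. The stand centre is near (0.503, 0.180) and the spindle heads at -113.7°. The block is at (0.478, 0.124) and the tray at about (0.513, -0.233). I'll start moving towards the block.

Call:
jog_arm(commands="4.5 -3 0 -0.11 0;9 -6 0 -0.22 0;13.5 -9 0 -0.33 0;18 -12 0 -0.44 0;22.5 -15 0 -0.55 0;27 -18 0 -0.66 0;31.5 -21 0 -0.78 0;36 -24 0 -0.9 0", newtons=25)

```text
time_s: 0.9
tcp_pos: [0.4192, -0.2789, 0.4045]
tcp_rot: [180.0, 0.0, 66.6]
force: [0.6, -0.2, 0.7]
gripper_width: 0.0857
grasp_force: 0.0
```

```bash
cat > go.py <<'E'
import sys
from h import *
from scipy.spatial.transform import Rotation as Ro
s=bot.sense(); R=Ro.from_euler('xyz',s['tcp_rot'],degrees=True).as_matrix()
x,y,z,yaw=map(float,sys.argv[1:5])
d=R.T@(np.array([x,y,z])-s['tcp_pos'])*100
tw=-np.radians((yaw-s['tcp_rot'][2]+180)%360-180)
print(s['tcp_pos'],s['tcp_rot'],'shift cm',d.round(2),'twist',round(tw,3),s['joints'].round(1))
E
python3 go.py .478 .124 .36 66.3
```

```text
[ 0.41915494 -0.27893347  0.404533  ] [1.79999540e+02 2.03787086e-03 6.66084129e+01] shift cm [ 39.32 -10.6    4.45] twist 0.005 [-48.6 -10.9 -10.9  90.   -0.   64.8]
```

Call:
jog_arm(commands="4 -1.1 0 0 0;8 -2.2 0 0 0;12 -3.3 0 0 0;16 -4.4 0 0 0;20 -5.5 0 0 0;24 -6.6 1 0 0;28 -7.7 2 0 0;32 -8.6 3 0 0")

```text
time_s: 1.7
tcp_pos: [0.4677, 0.0486, 0.3742]
tcp_rot: [180.0, 0.0, 66.3]
force: [1.5, -1.2, -0.3]
gripper_width: 0.0854
grasp_force: 0.0
```

```bash
python3 go.py .478 .124 .33 66.3
```

```text
[0.46766837 0.04862527 0.37423872] [1.79986975e+02 5.55549656e-03 6.63369227e+01] shift cm [ 7.32 -2.08  4.42] twist 0.001 [-10.1 -17.2 -19.4  87.8  -0.  103.6]
```

Call:
jog_arm(commands="2 -0.5 1 0 0;4 -1.1 2 0 0;6 -1.6 3 0 0;7.3 -2.1 4.4 0 0;7.3 -2.1 4.4 0 0;7.3 -2.1 4.4 0 0;7.3 -2.1 4.4 0 0;7.3 -2.1 4.4 0 0")

```text
time_s: 2.5
tcp_pos: [0.4782, 0.1214, 0.3313]
tcp_rot: [179.9, -0.0, 66.3]
force: [0.5, -0.6, 0.0]
gripper_width: 0.0852
grasp_force: 0.0
```

```bash
python3 - <<'E'
from h import *
S=cap('side')
cv2.imwrite('pics/s1.png',cv2.resize(S['img'][120:285,150:310,::-1],None,fx=3.6,fy=3.6,interpolation=cv2.INTER_CUBIC))
E
python3 go.py .478 .124 .272 66.3
```

```text
[0.47817178 0.12145531 0.33124276] [ 1.79946286e+02 -1.10113641e-02  6.62761479e+01] shift cm [ 0.22 -0.12  5.92] twist -0.0 [ -1.  -13.  -20.3  82.6  -0.  112.7]
```

View pics/s1.png

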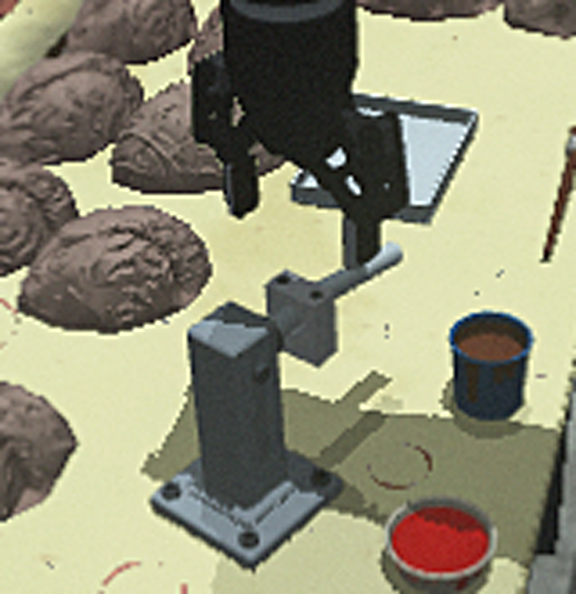

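The image shows the fingers at (240,200) and (365,255), straddling the block at (300,300), with no obstructions. I'll descend.

Call:
jog_arm(commands="0.2 -0.1 1.5 0 0;0.2 -0.1 3 0 0;0.2 -0.1 4.5 0 0;0.2 -0.1 6 0 0;0.2 -0.1 6 0 0;0.2 -0.1 6 0 0;0.2 -0.1 6 0 0;0.2 -0.1 6 0 0")

```text
time_s: 3.35
tcp_pos: [0.4782, 0.1243, 0.2715]
tcp_rot: [179.9, -0.0, 66.3]
force: [-0.0, 0.1, 0.7]
gripper_width: 0.0854
grasp_force: 0.0
```

```bash
python3 go.py .478 .124 .272 66.3; python3 -c "
from h import *;s=bot.sense();print(s['force'],s['torque'])"
```

```text
[0.47819561 0.12433386 0.27148272] [ 1.79925242e+02 -2.53177738e-02  6.63358492e+01] shift cm [-0.04 -0.   -0.05] twist 0.001 [ -0.6 -11.8 -25.5  76.2  -0.  113. ]
[-0.00763279  0.10472746  0.7078793 ] [-0.0187946  -0.03716855  0.0012977 ]
```

Call:
jog_arm(commands="0 0 0 0 60;0 0 0 0 100;0 0 0 0 115;0 0 0 0 125;0 0 0 0 130;0 0 0 0 135;0 0 0 0 140;0 0 0 0 140", newtons=20)

```text
time_s: 4.15
tcp_pos: [0.4779, 0.1243, 0.2707]
tcp_rot: [180.0, 0.0, 66.3]
force: [-0.6, -0.5, 1.4]
gripper_width: 0.0398
grasp_force: 20.6
```

Call:
jog_arm(commands="0 0 0 0 160;0 0 0 0 160;0 0 -0.1 0 160;0 0 -0.1 0 160;0 0 -0.2 0 160;0 0 -0.2 0 160;0 0 -0.2 0 160;0 0 -0.2 0 160", newtons=30)

```text
time_s: 4.95
tcp_pos: [0.4778, 0.1243, 0.2726]
tcp_rot: [180.0, 0.0, 66.3]
force: [-0.4, 0.1, -0.8]
gripper_width: 0.0398
grasp_force: 31.3
```

```bash
cat > f.py <<'E'
from h import *
d=np.array([-.402,-.916]);n=np.array([.916,-.402]);s=bot.sense();F=s['force'];p=s['tcp_pos'][:2]-[.503,.18]
print('along',round(p@d*1000,2),'side',round(p@n*1000,2),'z',round(s['tcp_pos'][2]*1000,2),'F along %.1f side %.1f z %.1f'%(F[:2]@d,F[:2]@n,F[2]),'T',s['torque'].round(2),'rot',s['tcp_rot'].round(2),s['time_s'],s['gripper_width'].round(4),s['grasp_force'])
E
python3 f.py; python3 - <<'E'
from h import *
S=cap('side')
cv2.imwrite('pics/s2.png',cv2.resize(S['img'][170:270,190:290,::-1],None,fx=5.9,fy=5.9,interpolation=cv2.INTER_CUBIC))
E
```

```text
Traceback (most recent call last):
  File "f.py", line 3, in <module>
    print('along',round(p@d*1000,2),'side',round(p@n*1000,2),'z',round(s['tcp_pos'][2]*1000,2),'F along %.1f side %.1f z %.1f'%(F[:2]@d,F[:2]@n,F[2]),'T',s['torque'].round(2),'rot',s['tcp_rot'].round(2),s['time_s'],s['gripper_width'].round(4),s['grasp_force'])
                                                                                                                                                                                                                       ^^^^^^^^^^^^^^^^^^^^^^^^
AttributeError: 'float' object has no attribute 'round'
```

View pics/s2.png

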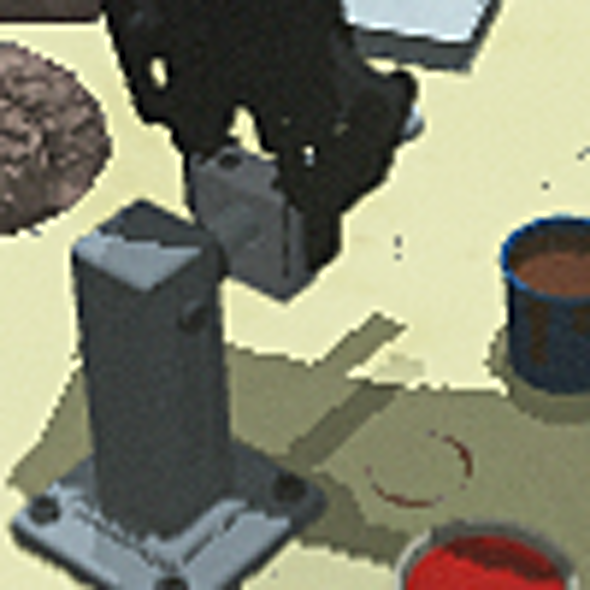

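```bash
sed -i "s/s\['gripper_width'\].round(4)/round(s['gripper_width'],4)/" f.py; python3 f.py
```

```text
along 61.1 side -0.66 z 272.62 F along -0.3 side 1.0 z -0.9 T [0.   0.   0.02] rot [-1.800e+02  1.000e-02  6.634e+01] 5.0 0.0402 31.317124105989933
```

Call:
jog_arm(commands="-0.2 0 0 0 160;-0.4 0 0 0 160;-0.6 0 0 0 160;-0.8 0 0 0 160;-0.8 0 0 0 160;-0.8 0 0 0 160;-0.8 0 0 0 160;-0.8 0 0 0 160")

```text
time_s: 5.8
tcp_pos: [0.4747, 0.117, 0.2727]
tcp_rot: [180.0, 0.0, 66.3]
force: [-0.2, -0.6, -1.1]
gripper_width: 0.0396
grasp_force: 31.3
```

```bash
python3 f.py
```

```text
along 69.05 side -0.65 z 272.67 F along 0.6 side 0.0 z -1.1 T [-0.01  0.03  0.03] rot [180.     0.    66.34] 5.8 0.0396 31.31138976663351
```

Call:
jog_arm(commands="-0.2 0 0 0 160;-0.4 0 0.02 0 160;-0.6 0 0.04 0 160;-0.8 0 0.05 0 160;-0.8 0.05 0.05 0 160;-0.8 0.1 0.05 0 160;-0.8 0.1 0.05 0 160;-0.8 0.1 0.05 0 160")

```text
time_s: 6.6
tcp_pos: [0.4724, 0.1093, 0.2722]
tcp_rot: [180.0, 0.0, 66.3]
force: [0.2, -0.5, -0.8]
gripper_width: 0.0401
grasp_force: 31.3
```

```bash
python3 f.py
```

```text
along 77.05 side 0.37 z 272.18 F along 0.4 side 0.4 z -0.8 T [-0.06  0.01 -0.08] rot [180.     0.    66.34] 6.6 0.0401 31.310565657913685
```

Call:
jog_arm(commands="0 0.03 0 0 160;0 0.06 0 0 160;0 0.08 0 0 160;0 0.1 0 0 160;0 0.1 0 0 160;0 0.1 0 0 160;0 0.1 0 0 160;0 0.1 0 0 160")

```text
time_s: 7.4
tcp_pos: [0.4732, 0.1089, 0.2721]
tcp_rot: [-180.0, 0.0, 66.3]
force: [-0.4, -0.8, -0.1]
gripper_width: 0.0399
grasp_force: 31.3
```

```bash
python3 f.py
```

```text
along 77.1 side 1.3 z 272.13 F along 0.9 side -0.0 z -0.1 T [ 0.09  0.12 -0.03] rot [-1.7999e+02  1.0000e-02  6.6340e+01] 7.4 0.0399 31.260104812681675
```

Call:
jog_arm(commands="0 0.02 0 0 160;0 0.04 0 0 160;0 0.06 0 0 160;0 0.07 0 0 160;0 0.07 0 0 160;0 0.07 0 0 160;0 0.07 0 0 160;0 0.07 0 0 160")

```text
time_s: 8.2
tcp_pos: [0.4735, 0.1088, 0.2721]
tcp_rot: [-179.9, 0.0, 66.3]
force: [-5.9, 1.8, 1.6]
gripper_width: 0.0398
grasp_force: 31.4
```

```bash
python3 f.py
```

```text
along 77.09 side 1.63 z 272.08 F along 0.8 side -6.1 z 1.6 T [ 0.5   0.97 -0.02] rot [-1.7993e+02  1.0000e-02  6.6350e+01] 8.2 0.0398 31.351794004440308
```

Call:
jog_arm(commands="0 -0.1 0 0 160;0 -0.2 0 0 160;0 -0.27 0 0 160;0 -0.27 -0.05 0 160;0 -0.27 -0.1 0 160;0 -0.27 -0.13 0 160;0 -0.27 -0.13 0 160;0 -0.27 -0.13 0 160")

```text
time_s: 9.0
tcp_pos: [0.4715, 0.1097, 0.2735]
tcp_rot: [180.0, 0.0, 66.3]
force: [-0.3, 0.5, -1.3]
gripper_width: 0.0399
grasp_force: 31.2
```

```bash
python3 f.py
```

```text
along 77.1 side -0.62 z 273.49 F along -0.4 side -0.5 z -1.3 T [ 0.    0.01 -0.01] rot [1.7999e+02 1.0000e-02 6.6330e+01] 9.0 0.0399 31.209052875638008
```

Call:
jog_arm(commands="0 0 -0.02 0 160;0 0 -0.04 0 160;0 0 -0.06 0 160;0 0 -0.08 0 160;0 0 -0.08 0 160;0 0 -0.08 0 160;0 0 -0.08 0 160;0 0 -0.08 0 160")

```text
time_s: 9.8
tcp_pos: [0.4714, 0.1097, 0.2741]
tcp_rot: [-180.0, 0.0, 66.3]
force: [1.1, 0.4, -3.4]
gripper_width: 0.0399
grasp_force: 31.0
```

```bash
python3 f.py
```

```text
along 77.13 side -0.68 z 274.13 F along -0.8 side 0.9 z -3.4 T [-0.04 -0.13 -0.01] rot [-1.7999e+02  1.0000e-02  6.6340e+01] 9.8 0.0399 31.035791002213955
```

Call:
jog_arm(commands="0 0 0.1 0 160;0 0 0.2 0 160;-0.2 0 0.21 0 160;-0.4 0 0.22 0 160;-0.6 0 0.23 0 160;-0.8 0 0.25 0 160;-0.8 0 0.25 0 160;-0.8 0 0.25 0 160")

```text
time_s: 10.6
tcp_pos: [0.4682, 0.1023, 0.2718]
tcp_rot: [180.0, 0.0, 66.3]
force: [-0.5, 0.2, -0.8]
gripper_width: 0.0397
grasp_force: 31.1
```

```bash
python3 f.py
```

```text
along 85.18 side -0.62 z 271.79 F along -0.0 side -0.6 z -0.8 T [-0.05  0.02 -0.  ] rot [180.     0.    66.33] 10.6 0.0397 31.117601953446865
```

Free. Next step is to s=92 and z 271.2.

Call:
jog_arm(commands="-0.1 0 0.01 0 160;-0.2 0 0.02 0 160;-0.3 0 0.03 0 160;-0.4 0 0.04 0 160;-0.5 0 0.05 0 160;-0.6 0 0.06 0 160;-0.6 0 0.06 0 160;-0.6 0 0.06 0 160")

```text
time_s: 11.4
tcp_pos: [0.4658, 0.0968, 0.2712]
tcp_rot: [180.0, 0.0, 66.3]
force: [-0.3, -0.6, -0.0]
gripper_width: 0.0399
grasp_force: 31.1
```

```bash
python3 f.py
```

```text
along 91.12 side -0.63 z 271.18 F along 0.7 side -0.0 z -0.0 T [ 0.   -0.02 -0.03] rot [179.99   0.    66.33] 11.4 0.0399 31.122444570064545
```

Call:
jog_arm(commands="-0.1 0 0.01 0 160;-0.2 0 0.03 0 160;-0.3 0 0.04 0 160;-0.4 0 0.05 0 160;-0.5 0 0.07 0 160;-0.5 0 0.07 0 160;-0.5 0 0.07 0 160;-0.5 0 0.07 0 160")

```text
time_s: 12.2
tcp_pos: [0.4638, 0.0923, 0.2705]
tcp_rot: [180.0, 0.0, 66.3]
force: [1.1, -0.3, -1.1]
gripper_width: 0.0398
grasp_force: 31.1
```

```bash
python3 f.py
```

```text
along 96.09 side -0.62 z 270.5 F along -0.1 side 1.1 z -1.1 T [-0.    0.01 -0.05] rot [179.99   0.    66.34] 12.2 0.0398 31.132003851234913
```

Call:
jog_arm(commands="-0.13 0 0.02 0 160;-0.27 0 0.04 0 160;-0.4 0 0.06 0 160;-0.53 0 0.08 0 160;-0.67 0 0.1 0 160;-0.8 0 0.12 0 160;-0.8 0 0.12 0 160;-0.8 0 0.12 0 160")

```text
time_s: 13.0
tcp_pos: [0.4606, 0.0849, 0.2693]
tcp_rot: [180.0, 0.0, 66.3]
force: [-0.6, -0.1, -1.2]
gripper_width: 0.0405
grasp_force: 31.1
```

```bash
python3 f.py
```

```text
along 104.14 side -0.62 z 269.28 F along 0.4 side -0.5 z -1.2 T [-0.02  0.01 -0.02] rot [179.99   0.    66.33] 13.0 0.0405 31.14170305430889
```

Call:
jog_arm(commands="-0.13 0 0.02 0 160;-0.27 0 0.04 0 160;-0.4 0 0.06 0 160;-0.53 0 0.08 0 160;-0.67 0 0.1 0 160;-0.8 0 0.12 0 160;-0.8 0 0.12 0 160;-0.8 0 0.12 0 160")

```text
time_s: 13.8
tcp_pos: [0.4574, 0.0776, 0.2681]
tcp_rot: [180.0, 0.0, 66.3]
force: [-0.7, 0.2, -1.5]
gripper_width: 0.0399
grasp_force: 31.1
```

```bash
python3 f.py
```

```text
along 112.15 side -0.62 z 268.08 F along 0.1 side -0.7 z -1.5 T [ 0.04 -0.02  0.03] rot [180.     0.    66.33] 13.8 0.0399 31.143032424151897
```

Call:
jog_arm(commands="-0.13 0 0.02 0 160;-0.27 0 0.04 0 160;-0.4 0 0.06 0 160;-0.53 0 0.08 0 160;-0.67 0 0.1 0 160;-0.8 0 0.13 0 160;-0.8 0 0.13 0 160;-0.8 0 0.13 0 160")

```text
time_s: 14.6
tcp_pos: [0.4542, 0.0703, 0.2668]
tcp_rot: [180.0, 0.0, 66.3]
force: [-0.2, -0.7, -1.1]
gripper_width: 0.0394
grasp_force: 31.1
```

```bash
python3 f.py
```

```text
along 120.15 side -0.63 z 266.76 F along 0.7 side 0.1 z -1.1 T [-0.09 -0.02 -0.02] rot [180.     0.    66.33] 14.6 0.0394 31.144109442830086
```

Call:
jog_arm(commands="-0.13 0 0.02 0 160;-0.27 0 0.04 0 160;-0.4 0 0.06 0 160;-0.53 0 0.08 0 160;-0.67 0 0.1 0 160;-0.8 0 0.12 0 160;-0.8 0 0.12 0 160;-0.8 0 0.12 0 160")

```text
time_s: 15.4
tcp_pos: [0.4509, 0.063, 0.2656]
tcp_rot: [180.0, 0.0, 66.3]
force: [0.1, 0.2, -0.2]
gripper_width: 0.0398
grasp_force: 31.1
```

```bash
python3 f.py
```

```text
along 128.14 side -0.63 z 265.57 F along -0.2 side 0.0 z -0.2 T [ 0.03  0.02 -0.02] rot [180.     0.    66.33] 15.4 0.0398 31.149468161165714
```

Call:
jog_arm(commands="-0.13 0 0.01 0 160;-0.27 0 0.03 0 160;-0.4 0 0.05 0 160;-0.53 0 0.07 0 160;-0.67 0 0.09 0 160;-0.8 0 0.11 0 160;-0.8 0 0.11 0 160;-0.8 0 0.11 0 160")

```text
time_s: 16.2
tcp_pos: [0.4477, 0.0556, 0.2645]
tcp_rot: [180.0, 0.0, 66.3]
force: [-0.2, -0.1, -0.5]
gripper_width: 0.0398
grasp_force: 31.2
```

```bash
python3 f.py
```

```text
along 136.15 side -0.62 z 264.46 F along 0.1 side -0.1 z -0.5 T [-0.04 -0.04 -0.04] rot [180.     0.    66.33] 16.2 0.0398 31.15270223468542
```

Call:
jog_arm(commands="-0.13 0 0.02 0 160;-0.27 0 0.04 0 160;-0.4 0 0.06 0 160;-0.53 0 0.08 0 160;-0.67 0 0.1 0 160;-0.8 0 0.12 0 160;-0.8 0 0.12 0 160;-0.8 0 0.12 0 160")

```text
time_s: 17.0
tcp_pos: [0.4445, 0.0483, 0.2633]
tcp_rot: [180.0, 0.0, 66.3]
force: [-0.3, 0.0, -1.5]
gripper_width: 0.0398
grasp_force: 31.2
```

```bash
python3 f.py
```

```text
along 144.15 side -0.6 z 263.28 F along 0.1 side -0.3 z -1.5 T [0.   0.01 0.08] rot [179.99   0.    66.33] 17.0 0.0398 31.15292776376009
```

Call:
jog_arm(commands="-0.15 0 0.02 0 160;-0.3 0 0.05 0 160;-0.45 0 0.07 0 160;-0.6 0 0.09 0 160;-0.75 0 0.11 0 160;-0.9 0 0.13 0 160;-1 0 0.15 0 160;-1 0 0.15 0 160")

```text
time_s: 17.8
tcp_pos: [0.4405, 0.039, 0.2618]
tcp_rot: [180.0, 0.0, 66.3]
force: [-0.2, 0.4, -1.0]
gripper_width: 0.0399
grasp_force: 31.2
```

```bash
python3 f.py
```

```text
along 154.25 side -0.6 z 261.76 F along -0.3 side -0.3 z -1.0 T [-0.02  0.02  0.02] rot [180.     0.    66.32] 17.8 0.0399 31.153130494058132
```

Call:
jog_arm(commands="-0.15 0 0.02 0 160;-0.3 0 0.05 0 160;-0.45 0 0.07 0 160;-0.6 0 0.09 0 160;-0.75 0 0.11 0 160;-0.9 0 0.13 0 160;-1 0 0.15 0 160;-1 0 0.15 0 160")

```text
time_s: 18.6
tcp_pos: [0.4365, 0.0299, 0.2602]
tcp_rot: [180.0, 0.0, 66.3]
force: [0.2, -0.9, -0.2]
gripper_width: 0.0396
grasp_force: 31.2
```

```bash
python3 f.py
```

```text
along 164.25 side -0.59 z 260.24 F along 0.8 side 0.5 z -0.2 T [ 0.05  0.01 -0.02] rot [1.800e+02 1.000e-02 6.633e+01] 18.6 0.0396 31.152963861823082
```

Call:
jog_arm(commands="-0.2 0 0.03 0 160;-0.4 0 0.06 0 160;-0.6 0 0.09 0 160;-0.9 0 0.13 0 160;-1.2 0 0.18 0 160;-1.5 0 0.22 0 160;-2 0 0.25 0 160;-2.5 0 0.25 0 160")

```text
time_s: 19.4
tcp_pos: [0.4263, 0.0067, 0.2577]
tcp_rot: [-180.0, 0.0, 66.3]
force: [1.0, -0.2, -1.3]
gripper_width: 0.0396
grasp_force: 31.2
```

```bash
python3 f.py;  python3 go.py .518 -.233 .32 66.3; python3 - <<'E'
from h import *
S=cap('side')
cv2.imwrite('pics/s3.png',cv2.resize(S['img'][120:285,190:330,::-1],None,fx=3.6,fy=3.6,interpolation=cv2.INTER_CUBIC))
E
```

```text
along 189.56 side -0.61 z 257.71 F along -0.3 side 1.0 z -1.3 T [-0.    0.03  0.02] rot [-1.800e+02  1.000e-02  6.634e+01] 19.4 0.0396 31.152776330709457
[0.42628521 0.00672301 0.25770951] [-1.79997134e+02  7.40912847e-03  6.63387557e+01] shift cm [-18.28  18.02  -6.23] twist 0.001 [-16.8 -24.7 -37.4  77.3  -0.   96.9]
```

View pics/s3.png

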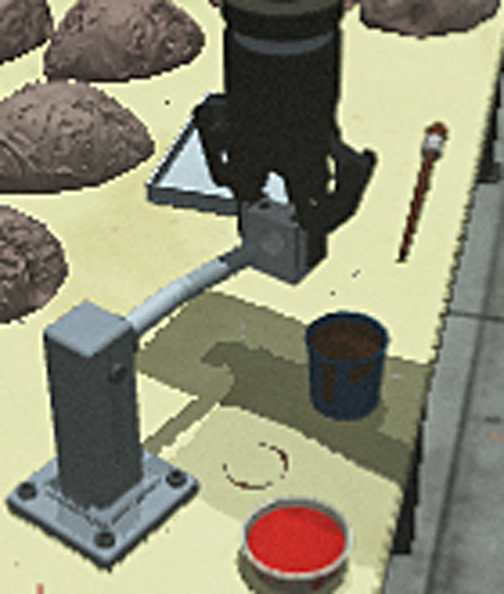

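The block is clear of the spindle tip, which ends at (245,258), and hangs level in the grip at (275,240). Next I'll carry it over the tray, turning so that the fingers open along the tray's long side.

Call:
jog_arm(commands="-1.5 1.4 -0.5 0.08 160;-3.5 3.4 -1 0.2 160;-6.2 6 -1.5 0.34 160;-9 8.6 -2 0.48 160;-11.8 11.2 -2 0.62 160;-14.5 13.8 -2 0.76 160;-17 16.2 -2 0.89 160;-18.5 17.6 -2 1 160")

```text
time_s: 20.25
tcp_pos: [0.5137, -0.2356, 0.2776]
tcp_rot: [180.0, -0.0, 8.6]
force: [0.6, 0.6, -0.7]
gripper_width: 0.0402
grasp_force: 31.3
```

```bash
python3 f.py;  python3 go.py .513 -.233 .206 2
```

```text
along 376.36 side 176.9 z 277.64 F along -0.8 side 0.3 z -0.7 T [ 0.04 -0.03  0.  ] rot [ 1.7996e+02 -1.0000e-02  8.6400e+00] 20.25 0.0402 31.270047202706337
[ 0.51374204 -0.23558476  0.27764227] [ 1.79963299e+02 -9.41110168e-03  8.64480209e+00] shift cm [-0.04 -0.27  7.16] twist 0.116 [-37.9   0.8 -13.   76.2  -0.  133.5]
```

Call:
jog_arm(commands="0 -0.1 1 0.05 160;0 -0.2 2.2 0.1 160;0 -0.2 3.4 0.1 160;0 -0.2 4.6 0.1 160;0 -0.2 5.8 0.1 160;0 -0.2 7 0.1 160;0 -0.2 7.5 0.1 160;0 -0.2 7.5 0.1 160")

```text
time_s: 21.05
tcp_pos: [0.5128, -0.2307, 0.2018]
tcp_rot: [-179.9, 0.1, 3.3]
force: [0.1, 0.7, -0.3]
gripper_width: 0.0394
grasp_force: 31.3
```

```bash
python3 f.py; python3 - <<'E'
from h import *
S=cap('side')
cv2.imwrite('pics/s4.png',cv2.resize(S['img'][60:200,200:340,::-1],None,fx=4.2,fy=4.2,interpolation=cv2.INTER_CUBIC))
E
```

```text
along 372.3 side 174.07 z 201.78 F along -0.7 side -0.2 z -0.3 T [ 0.04 -0.04  0.  ] rot [-1.7995e+02  7.0000e-02  3.3300e+00] 21.05 0.0394 31.261223182082176
```

View pics/s4.png

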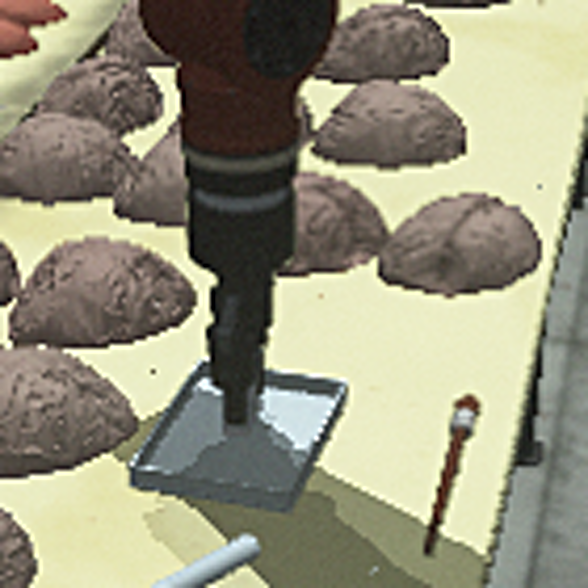

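The gripper is over the middle of the tray, with the finger at (238,415). The tray spans x 130–350 and y 365–510, and nothing is in the way. I'll lower gently.

Call:
jog_arm(commands="0 0 0.4 0 160;0 0 0.8 0 160;0 0 1.1 0 160;0 0 1.3 0 160;0 0 1.4 0 160;0 0 1.45 0 160;0 0 1.5 0 160;0 0 1.5 0 160")

```text
time_s: 21.9
tcp_pos: [0.5131, -0.231, 0.1878]
tcp_rot: [180.0, 0.0, 3.3]
force: [-0.1, 0.6, -0.6]
gripper_width: 0.0398
grasp_force: 31.3
```

```bash
python3 f.py
```

```text
along 372.42 side 174.5 z 187.81 F along -0.5 side -0.4 z -0.6 T [-0.03 -0.05  0.03] rot [180.     0.     3.31] 21.9 0.0398 31.26030396670103
```

Call:
jog_arm(commands="0 0 0.02 0 160;0 0 0.04 0 160;0 0 0.06 0 160;0 0 0.08 0 160;0 0 0.1 0 160;0 0 0.12 0 160;0 0 0.12 0 160;0 0 0.12 0 160")

```text
time_s: 22.7
tcp_pos: [0.5131, -0.231, 0.1866]
tcp_rot: [180.0, 0.0, 3.3]
force: [0.0, 0.2, -0.5]
gripper_width: 0.0395
grasp_force: 31.3
```

```bash
python3 f.py
```

```text
along 372.43 side 174.49 z 186.61 F along -0.2 side -0.0 z -0.5 T [-0.01  0.04 -0.06] rot [180.     0.     3.31] 22.7 0.0395 31.25908311456442
```

Call:
jog_arm(commands="0 0 0.02 0 160;0 0 0.04 0 160;0 0 0.06 0 160;0 0 0.08 0 160;0 0 0.1 0 160;0 0 0.1 0 160;0 0 0.1 0 160;0 0 0.1 0 160")

```text
time_s: 23.5
tcp_pos: [0.5131, -0.231, 0.1859]
tcp_rot: [180.0, -0.0, 3.3]
force: [-2.0, 1.7, 5.6]
gripper_width: 0.0397
grasp_force: 31.6
```

```bash
python3 f.py
```

```text
along 372.41 side 174.51 z 185.87 F along -0.8 side -2.5 z 5.6 T [0.35 0.48 0.01] rot [179.99  -0.     3.31] 23.5 0.0397 31.6285714879632
```

Contact with the tray floor at 5.6 N. Release gently.

Call:
jog_arm(commands="0 0 0 0 130;0 0 0 0 120;0 0 0 0 110;0 0 0 0 95;0 0 0 0 80;0 0 0 0 70;0 0 0 0 70;0 0 0 0 70", newtons=20)

```text
time_s: 24.3
tcp_pos: [0.5131, -0.231, 0.1856]
tcp_rot: [180.0, 0.0, 3.3]
force: [-0.0, 1.2, 0.1]
gripper_width: 0.0619
grasp_force: 0.0
```

```bash
python3 f.py
```

```text
along 372.42 side 174.48 z 185.59 F along -1.1 side -0.5 z 0.1 T [ 0.    0.02 -0.02] rot [180.     0.     3.31] 24.3 0.0619 0.0
```

Call:
jog_arm(commands="0 0 -1 0 70;0 0 -2.5 0 70;0 0 -4.5 0 70;0 0 -7 0 70;0 0 -10 0 70;0 0 -13 0 70;0 0 -15 0 70;0 0 -15 0 70")

```text
time_s: 25.1
tcp_pos: [0.5138, -0.2315, 0.3408]
tcp_rot: [179.7, -0.3, 3.3]
force: [-0.1, 0.3, 0.3]
gripper_width: 0.0619
grasp_force: 0.0
```

```bash
python3 f.py; python3 - <<'E'
from h import *
S=cap('side')
cv2.imwrite('pics/s5.png',cv2.resize(S['img'][80:300,190:340,::-1],None,fx=2.7,fy=2.7,interpolation=cv2.INTER_CUBIC))
E
```

```text
along 372.61 side 175.36 z 340.75 F along -0.2 side -0.2 z 0.3 T [-0.03 -0.06 -0.01] rot [179.74  -0.29   3.31] 25.1 0.0619 0.0
```

View pics/s5.png

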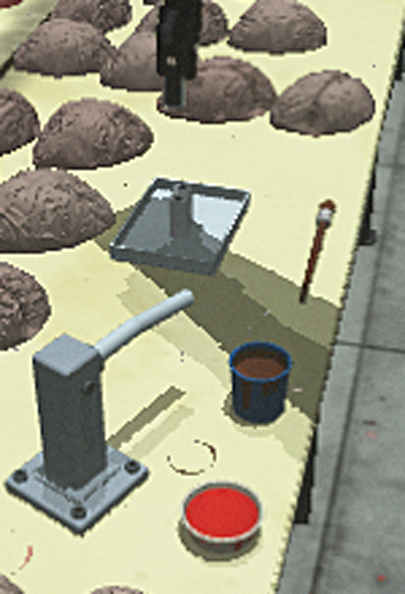

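The block stands upright in the tray at (180,210), the gripper is clear above it, and the bystanders look unmoved.

```bash
python3 -c "
from plant import bot
print(bot.finish_job())"
```

```text
the job is handed in; nothing more can be done
None
```

The stop block is off the spindle and standing on its foot in the steel tray; I saw no force above about 6 N in the readings between moves, the bystanders look unmoved in the last picture, and the job was handed in at about 25 s.

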